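# Knock the stiff canister button down with the pestle

## Task

The red button of the steel canister is too stiff for fingers: pick up the wooden pestle and, with its broad foot, strike the button down until it clicks fully home and the domed lid stays open. Then stand the pestle upright on its cork mat again, setting it down rather than dropping it, and let go. Do not touch the canister with the gripper, and leave the mortar, the cups and the steamer standing where they are.

Things in the scene. Friction and masses are not known exactly. Their poses are not given: they have to be found in the camera images.
- pestle: Turned dark wooden pestle, standing upright on the cork mat, 160 mm tall, 250 g. Origin: centre of its flat foot (underside); z points up along it. Foot 48 to 50 mm in diameter up to 30 mm height, tapering to a straight round shaft 28 mm in diameter from 70 to 138 mm above the foot (grip here, about 110 mm up), then a 36 mm knob at the top.
- mat: Round cork mat, 130 mm in diameter, 10 mm thick, fixed on the ledge. Origin: centre of its underside.
- canister: Stainless round canister, 150 mm in diameter, 100 mm high to the rim, fixed to the ledge, with a domed lid (38 mm high) on top, hinged at its back (+x side). On its front (-x side) is a black button housing 62 mm wide, 86 mm high, reaching to 146 mm from the drum's axis. Origin: centre of the drum's underside; z up, -x towards the button.
- button_top (a point): Centre of the top face of the red round button (40 mm in diameter) on the housing, 115 mm in front of the canister's axis; 112 mm above the ledge when up, 94 mm when fully home. Moves with the button.
- can_button (a joint): Button travel: 0 up, 0.018 m fully home. Over-centre click mechanism: up to about 8 N of resistance in the first half, from which it springs back; a little past half way it clicks down by itself and stays.
- can_lid (a joint): Lid angle: 0 shut, 0.4 rad open; linked to the button, it swings up and back as the button goes down. Its front edge, 38 mm behind the button's centre, then rises about 60 mm.
- mortar: White ceramic mortar, 120 mm in diameter, 85 mm high, loose. Origin: centre of its underside.
- cups: Stack of green plastic nesting cups, 76 mm in diameter, 125 mm high, loose, one piece. Origin: centre of its underside.
- steamer: Perforated aluminium steamer tier with two side handles, 196 mm in diameter, 75 mm high, loose. Origin: centre of its underside.
Mind the look-alikes: they are no part of the job. Of the things shaped like the pestle, the wooden one is meant. Of the things shaped like the canister, the stainless one is meant.

How it is judged:
By the outcome, as a careful person would: the job done as asked, in the order asked, and still so for the second after the job is handed in, with the robot touching nothing.
It also fails if it takes over 54 s, if anything falls off the work surface, if the arm or the gripper's body presses on something with over 40 N, if the wrist force passes 120 N, or if a joint passes its speed limit or range.

## Robot

A 7-joint arm with a two-finger parallel gripper is mounted at the origin on the work surface. World frame = base frame: x ahead of the robot, y to its left, z up, the work surface at z = 0. Lengths are in m, angles in rad, forces in N, time in s.
With the tool pointing down it reaches from about 0.35 to 0.9 m from the base axis. Payload 19.9 kg.
Tool frame: the origin (TCP) lies at the very end of the fingers, on their centre line; the grasp point (between the pads) lies 19 mm behind it; z points along the fingers, y is the line along which they close (so a half turn about z gives the same grasp; the last joint's range is limited). The gripper opens to 94 mm and grips with 3 to 60 N. Pads are 16 mm wide; open, the fingers measure 119 mm over their backs; the gripper's body (75 mm by 177 mm) begins 78 mm behind the grasp point.
Start: joints at [-1.377, 0.417, -0.01, 1.614, 0.005, 1.111, -0.053], TCP at [0.146, 0.608, 0.205] pointing down, gripper open.
Joint ranges: [-2.81, 2.81], [-0.39, 2.02], [-1.27, 1.25], [0.06, 2.57], [-1.19, 4.33], [0.19, 2], [-2.82, 2.82]. Speed limits (rad/s): [1.89, 1.89, 2.39, 2.39, 3.01, 3.01, 3.01].

## Interface

Orientations are given as a unit quaternion [w, x, y, z].
In Python, from station import bot gives the robot as it stands.
- The arm moves only by the tool carry_out, never from a script. Its arguments are lists of equal length, an entry for each row: "slide": the shift along the tool's x, y, z in units of 30 mm (1.0 is 30 mm), a list of three; "dr": the turn, a rotation vector about the tool's x, y, z in units of 5 degrees (1.0 is 5 degrees), a list of three. A call has 1 to 20 rows; each row shifts and turns the commanded pose from where the row before left it, along the tool's axes as they then stand; what a row does not reach is not made up. A row lasts 1/10 s, in which the tool goes at most 50 mm and 8.59 degrees, less where a joint would pass 70% of its speed; a pose out of reach is approached as far as the arm can. A call is refused whole if a number of a shift passes 1 or a number of a turn 1, either way. A call with a gripper value outside its range is refused whole. "fingers" is the opening, from 0 (shut) to 1 (fully open), set as the call begins (left out, the last holds). The fingers move at their own pace and stop on an object; the grip force is fixed at half the most. Time passes only in rows, so rows that do not move let the fingers close. It gives the time, the measured TCP pose, the force, the opening and the grip force at its end, in the units of the state.
- bot.get_obs(): the state, without advancing time (a new reading comes with each control period).
- bot.get_image(name): name is "side" or "top" or "wrist"; returns a dict with "color" (384x512x3 uint8, red, green, blue), "range_z" (384x512 float32, m along the optical axis (not along the pixel's ray), 0 where there is no reading), "camera_matrix" (3x3 intrinsics, pixels), "view" (4x4, takes a point from world to camera coordinates). Camera axes: x right, y up, looking along -z (the intrinsics and any distortion apply to the point x, -y, -z); pixel columns grow to the right and rows downward; lengths in m; the calibration is good to about 2 mm. A picture is of the moment at which its call begins.
- bot.job_done(): hands the job in; it is judged then, once.
Trained networks look in a picture, given as the dict that the camera call returned (one of the last four; its "shot" number tells which), for a name from the list of things; names that differ only in an ending like _2 or _b are one class to them, and where a whole thing is asked for, a point or a joint stands for the part that bears it (a point fixed in the world has none). Each returns a list of dicts, best first, with "p" (0 to 1); they miss things now and then, are a little off and sometimes report something else, mostly with a low value. They report only what shows in the picture. A call takes as long as a camera call. They do not tell look-alikes from the thing itself.
- bot.masks_of(label, picture): "region" (384x512 bool, what is visible of it) and "uv" ([column, row] in pixels, amid what is visible of it).
The state is a dict: "t": time; "joint_pos": joint angles; "dq": joint speeds; "joint_torque": joint torques, N m; "ee_pos": TCP position; "orientation": TCP orientation; "ft_force": force on the tool from outside, world axes, zero at the start; "ft_torque": the same for the moment, N m; "gripper_width": opening from 0.0 (shut) to 1.0 (fully open); "gripper_force": force on a finger pad.
Only numpy, scipy, OpenCV 4.12 (cv2) and the standard library are available. Lean on these libraries where they do the work, as an engineer would, in place of code of your own. Each camera call takes 0.05 s, during which the arm holds its last target. There are 200 camera calls.

## Working session

There is one attempt and no reset: what is moved stays moved. The work goes in short steps, Python scripts to look and compute and a tool call to move; the robot and the scene stay as the last step left them, time stands still between calls to the robot, and variables do not carry over. Pictures are saved under pics/ and viewed, at most 10 in all, crops included, and the job is handed in when it is done.

Besides the shell and the picture viewer there is one more tool, called after "Call:" as name(argument=value, ...) on one line, values as JSON. carry_out: Moves the arm, as the interface text tells. Its arguments: {"type":"object","properties":{"slide":{"type":"array","items":{"type":"array","items":{"type":"number"}}},"dr":{"type":"array","items":{"type":"array","items":{"type":"number"}}},"fingers":{"type":"number"}},"required":["slide","dr"]}

```bash
mkdir -p pics
cat > h.py <<'E'
import numpy as np, cv2
from station import bot
def pts(im):
    d=im["range_z"]; K=im["camera_matrix"]; V=np.linalg.inv(im["view"])
    v,u=np.mgrid[:d.shape[0],:d.shape[1]]
    x=(u-K[0,2])/K[0,0]*d; y=(v-K[1,2])/K[1,1]*d
    P=np.stack([x,-y,-d,np.ones_like(d)],-1)@V.T
    return P[...,:3]
def save(im,n): cv2.imwrite("pics/"+n,im["color"][...,::-1])
E
python3 - <<'E'
from h import *
np.set_printoptions(precision=3,suppress=True)
ims={n:bot.get_image(n) for n in("side","top")}
cv2.imwrite("pics/a.png",cv2.resize(np.vstack([ims[n]["color"] for n in ims])[...,::-1],(450,600*1126//1000) if 0 else (400,600),interpolation=cv2.INTER_AREA))
save(ims["side"],"side.png");save(ims["top"],"top.png")
for n,im in ims.items():
    P=pts(im); ok=im["range_z"]>0
    for l in("pestle","mat","canister","button_top","mortar","cups","steamer"):
        for r in bot.masks_of(l,im):
            Q=P[r["region"]&ok]
            if len(Q): print(n,l,round(r["p"],2),np.round(r["uv"]),len(Q),np.percentile(Q,2,0),np.percentile(Q,98,0))
print(bot.get_obs())
E
```

```text
side pestle 0.82 [339. 257.] 907 [ 0.566 -0.281  0.016] [ 0.6   -0.243  0.169]
side pestle 0.6 [375. 225.] 927 [ 0.683 -0.245  0.   ] [ 0.719 -0.204  0.16 ]
side mat 0.68 [330. 277.] 1756 [ 0.524 -0.32   0.003] [ 0.645 -0.199  0.013]
side canister 0.85 [ 97. 168.] 4772 [0.093 0.213 0.006] [0.299 0.324 0.137]
side canister 0.78 [220. 142.] 3827 [0.412 0.176 0.004] [0.62  0.294 0.137]
side canister 0.66 [333. 162.] 3751 [ 0.68  -0.075  0.   ] [0.863 0.11  0.075]
side canister 0.21 [191. 136.] 145 [0.426 0.218 0.089] [0.459 0.25  0.114]
side button_top 0.74 [192. 136.] 153 [0.425 0.218 0.09 ] [0.46  0.251 0.114]
side button_top 0.51 [ 66. 176.] 202 [0.103 0.23  0.087] [0.136 0.266 0.114]
side mortar 0.76 [270. 185.] 1824 [ 0.511 -0.052  0.007] [0.619 0.056 0.086]
side cups 0.81 [214. 209.] 1478 [ 0.368 -0.048  0.001] [0.437 0.023 0.125]
side steamer 0.8 [332. 159.] 3520 [ 0.679 -0.075  0.002] [0.861 0.109 0.075]
top pestle 0.81 [336. 124.] 457 [ 0.684 -0.245  0.002] [ 0.724 -0.201  0.161]
top pestle 0.56 [349. 165.] 447 [ 0.568 -0.277  0.015] [ 0.607 -0.236  0.172]
top mat 0.65 [339. 17
[... 374 characters left out ...]
 [251. 175.] 1499 [ 0.514 -0.049  0.011] [0.621 0.056 0.088]
top cups 0.9 [258. 234.] 637 [ 0.373 -0.044  0.108] [0.438 0.018 0.126]
top steamer 0.83 [250. 105.] 3847 [ 0.682 -0.073  0.   ] [0.862 0.107 0.076]
{'t': 0.8, 'joint_pos': array([-1.376,  0.417, -0.01 ,  1.614,  0.005,  1.111, -0.053]), 'dq': array([-0.002, -0.002,  0.   ,  0.001, -0.   ,  0.   ,  0.   ]), 'joint_torque': array([  0.001, -85.098,   0.64 , -42.628,  -0.049,   0.013,   0.   ]), 'ee_pos': array([0.146, 0.608, 0.205]), 'orientation': array([ 0.   ,  0.118,  0.993, -0.   ]), 'ft_force': array([ 0.439, -0.148, -0.359]), 'ft_torque': array([0.017, 0.004, 0.035]), 'gripper_force': 0.0, 'gripper_width': 1.0033807004940771}
```

View pics/side.png

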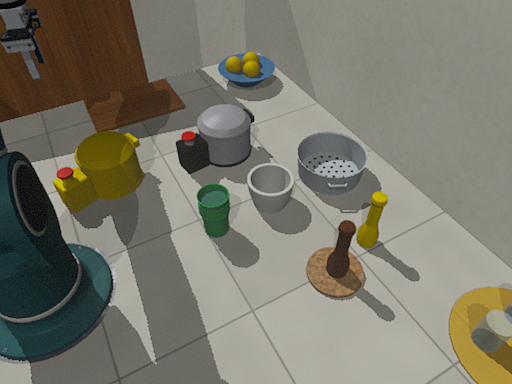

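View pics/top.png

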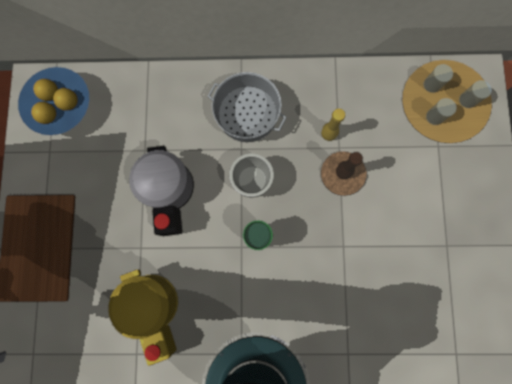

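Look-alikes: there are two pestles, dark brown on the cork mat (side 339,257) and yellow (side 375,225). The brown one is the wooden pestle. There are two canisters, grey with a black housing (side 220,142) and yellow (side 97,168). The grey one is stainless. I'll confirm both in one enlarged crop and fit their axes.

Run:
```python
from h import *
from scipy.optimize import least_squares
np.set_printoptions(precision=4,suppress=True)
def fit(Q,r=None):
    c0=list(Q[:,:2].mean(0))
    f=(lambda p:np.hypot(Q[:,0]-p[0],Q[:,1]-p[1])-(r if r else p[2]))
    s=least_squares(f,c0+([] if r else [.05]),loss="soft_l1",f_scale=.001); return s.x
ims={n:bot.get_image(n) for n in("side","top")}
cv2.imwrite("pics/crop.png",cv2.resize(ims["side"]["color"][90:310,160:420,::-1],(709,600),interpolation=cv2.INTER_CUBIC))
A=[]
for n,im in ims.items():
    P=pts(im); ok=im["range_z"]>0
    def get(l,c):
        for r in bot.masks_of(l,im):
            Q=P[r["region"]&ok]
            if len(Q) and np.hypot(*(np.median(Q,0)[:2]-c))<.06: return Q
        return np.zeros((0,3))
    Q=get("pestle",(.585,-.26))
    s=Q[(Q[:,2]>.085)&(Q[:,2]<.143)]; print(n,"shaft",len(s),fit(s,.014),"foot",fit(Q[(Q[:,2]>.015)&(Q[:,2]<.038)],.0245))
    k=Q[Q[:,2]>.166]; print(" top",np.percentile(Q[:,2],[90,99,100]),k.mean(0),len(k))
    M=get("mat",(.585,-.26)); M=M[(M[:,2]>.006)&(M[:,2]<.016)];
    h=cv2.minEnclosingCircle(M[:,:2].astype(np.float32)); print(" mat",h,np.median(M[:,2]))
    B=get("button_top",(.443,.235)); t=B[B[:,2]>.108]; print(" button",cv2.minEnclosingCircle(t[:,:2].astype(np.float32)),t.mean(0),np.median(t[:,2]))
    C=get("canister",(.54,.24)); C=C[(C[:,2]>.02)&(C[:,2]<.09)&(C[:,0]>.485)]; print(" drum",fit(C,.075))
```

```text
side shaft 228 [ 0.5896 -0.2574] foot [ 0.5897 -0.2573]
 top [0.168  0.1701 0.1711] [ 0.5875 -0.259   0.1684] 151
 mat ((0.0, 0.0), 0.0) nan
 button ((0.44159820675849915, 0.2361854463815689), 0.020942259579896927) [0.4416 0.2348 0.1117] 0.1115958165991322
 drum [0.5566 0.2521]
top shaft 70 [ 0.5904 -0.2594] foot [ 0.5905 -0.2596]
 top [0.1694 0.172  0.1729] [ 0.589  -0.2582  0.1689] 120
 mat ((0.5859434604644775, -0.2584782838821411), 0.06495096534490585) 0.010459878315236204
 button ((0.44283047318458557, 0.23524603247642517), 0.019740300253033638) [0.4427 0.235  0.112 ] 0.11212523593795787
 drum [0.5575 0.2502]
  return _methods._mean(a, axis=axis, dtype=dtype,
  ret = ret.dtype.type(ret / rcount)
```

View pics/crop.png

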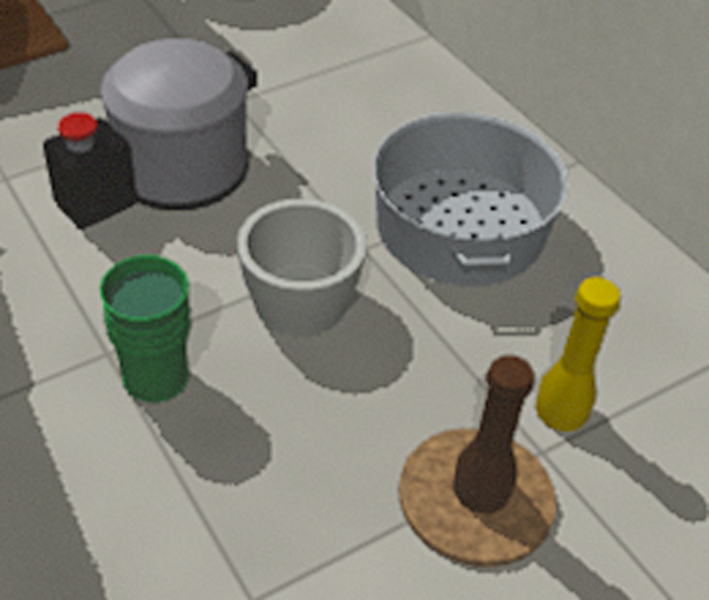

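The crop confirms both: the dark brown wooden pestle stands on the cork (crop 488,440), and the stainless canister has a black housing and a red button (crop 77,125). The yellow ones are the decoys. The pestle axis is about (0.589, -0.2585), and the button is at about (0.4425, 0.235, 0.112).

```bash
cat > go.py <<'E'
import sys; from h import *
from scipy.spatial.transform import Rotation as R
o=bot.get_obs(); q=o["orientation"]; r=R.from_quat(np.r_[q[1:],q[0]])
d=r.inv().apply(np.array(eval(sys.argv[1]))-o["ee_pos"])/.03
np.set_printoptions(precision=4,suppress=True)
print("units",d,"ee",o["ee_pos"],"q",q,"j",o["joint_pos"],"t",o["t"],"F",o["ft_force"])
E
python3 go.py "[.589,-.2585,.27]"
```

```text
units [-21.1023 -24.6248  -2.1491] ee [0.146  0.6077 0.2054] q [ 0.      0.1176  0.9931 -0.    ] j [-1.3765  0.4174 -0.0103  1.6136  0.0047  1.1107 -0.053 ] t 1.3 F [-0.5397 -0.2314 -0.5037]
```

Call:
carry_out(slide=[[0,0,-0.8],[0,0,-0.8],[-0.4,-0.5,-0.55],[-0.8,-0.95,0],[-0.8,-0.95,0],[-0.8,-0.95,0],[-0.8,-0.95,0],[-0.8,-0.95,0],[-0.8,-0.95,0],[-0.8,-0.95,0],[-0.8,-0.95,0],[-0.8,-0.95,0],[-0.8,-0.95,0],[-0.8,-0.95,0],[-0.8,-0.95,0],[-0.8,-0.95,0]], dr=[[0,0,0],[0,0,0],[0,0,0],[0,0,0],[0,0,0],[0,0,0],[0,0,0],[0,0,0],[0,0,0],[0,0,0],[0,0,0],[0,0,0],[0,0,0],[0,0,0],[0,0,0],[0,0,0]], fingers=1)

```text
t: 2.9
ee_pos: [0.3714, 0.1557, 0.2702]
orientation: [0.0, 0.118, 0.993, 0.0]
ft_force: [1.2, 0.1, -0.6]
gripper_width: 0.999
gripper_force: 0.0
```

```bash
python3 go.py "[.589,-.2585,.27]"
```

```text
units [-10.2766 -11.7322   0.0029] ee [0.3714 0.1557 0.2702] q [0.0002 0.1176 0.9931 0.0003] j [-0.8762 -0.0786  0.3835  2.0486  0.0317  1.1654  0.8289] t 2.9 F [ 1.234   0.11   -0.5751]
```

Call:
carry_out(slide=[[-0.8,-0.9,0],[-0.8,-0.9,0],[-0.8,-0.9,0],[-0.8,-0.9,0],[-0.8,-0.9,0],[-0.8,-0.9,0],[-0.8,-0.9,0],[-0.8,-0.9,0],[-0.8,-0.9,0],[-0.8,-0.9,0],[-0.8,-0.9,0],[-0.8,-0.9,0],[-0.4,-0.5,0],[-0.28,-0.43,0],[0,0,0],[0,0,0]], dr=[[0,0,0],[0,0,0],[0,0,0],[0,0,0],[0,0,0],[0,0,0],[0,0,0],[0,0,0],[0,0,0],[0,0,0],[0,0,0],[0,0,0],[0,0,0],[0,0,0],[0,0,0],[0,0,0]])

```text
t: 4.5
ee_pos: [0.5885, -0.2567, 0.2698]
orientation: [-0.0, 0.118, 0.993, 0.0]
ft_force: [0.3, -0.6, 0.2]
gripper_width: 0.999
gripper_force: 0.0
```

```bash
python3 go.py "[.589,-.2585,.101]"
python3 - <<'E'
from h import *
im=bot.get_image("wrist"); save(im,"w1.png")
E
```

```text
units [-0.0323 -0.054   5.6275] ee [ 0.5885 -0.2567  0.2698] q [-0.0001  0.1177  0.993   0.    ] j [-0.1513  0.4821  0.7397  1.5096 -0.3324  1.2793  1.9624] t 4.5 F [ 0.2527 -0.6079  0.1592]
```

View pics/w1.png

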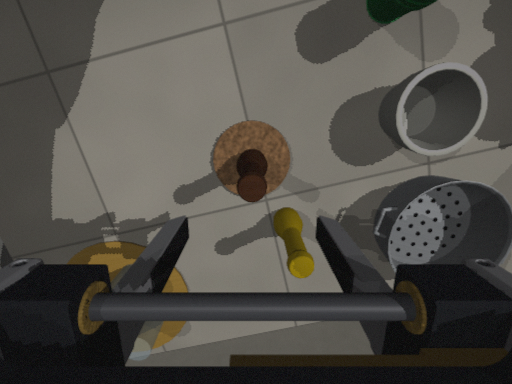

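The wrist view shows the wooden pestle (252,175) centred between the fingers (188 and 317), with nothing in the way below. I'll descend and close.

Call:
carry_out(slide=[[-0.03,-0.05,0.5],[0,0,0.8],[0,0,0.8],[0,0,0.8],[0,0,0.8],[0,0,0.8],[0,0,0.7],[0,0,0.43],[0,0,0],[0,0,0]], dr=[[0,0,0],[0,0,0],[0,0,0],[0,0,0],[0,0,0],[0,0,0],[0,0,0],[0,0,0],[0,0,0],[0,0,0]])

```text
t: 5.55
ee_pos: [0.5894, -0.2587, 0.1016]
orientation: [0.0, 0.118, 0.993, -0.0]
ft_force: [0.1, -0.7, 1.1]
gripper_width: 1.002
gripper_force: 0.0
```

Call:
carry_out(slide=[[0,0,0],[0,0,0],[0,0,0],[0,0,0],[0,0,0],[0,0,0],[0,0,0],[0,0,0],[0,0,0],[0,0,0]], dr=[[0,0,0],[0,0,0],[0,0,0],[0,0,0],[0,0,0],[0,0,0],[0,0,0],[0,0,0],[0,0,0],[0,0,0]], fingers=0)

```text
t: 6.55
ee_pos: [0.5892, -0.2587, 0.1011]
orientation: [0.0, 0.118, 0.993, -0.0]
ft_force: [0.4, 0.3, 1.0]
gripper_width: 0.352
gripper_force: 30.0
```

Call:
carry_out(slide=[[0,0,-0.2],[0,0,-0.4],[0,0,-0.8],[0,0,-0.8],[0,0,-1],[0,0,-1],[0,0,-0.8],[0,0,-0.4],[0,0,-0.2],[0,0,0]], dr=[[0,0,0],[0,0,0],[0,0,0],[0,0,0],[0,0,0],[0,0,0],[0,0,0],[0,0,0],[0,0,0],[0,0,0]])

```text
t: 7.55
ee_pos: [0.5892, -0.2587, 0.2692]
orientation: [0.0, 0.118, 0.993, -0.0]
ft_force: [0.5, -0.1, -1.9]
gripper_width: 0.353
gripper_force: 30.0
```

```bash
cat > pest.py <<'E'
from h import *
from scipy.optimize import least_squares
np.set_printoptions(precision=4,suppress=True)
o=bot.get_obs(); e=o["ee_pos"]; print(e,o["gripper_width"],o["ft_force"],o["t"])
for n in("side","top"):
    im=bot.get_image(n); P=pts(im); ok=im["range_z"]>0
    c=im["color"].astype(int)
    near=ok&(np.hypot(P[...,0]-e[0],P[...,1]-e[1])<.045)&(P[...,2]<e[2]-.03)&(P[...,2]>e[2]-.12)
    for r in bot.masks_of("pestle",im):
        Q=P[r["region"]&near]
        if len(Q)<20: continue
        zb=np.percentile(Q[:,2],1)
        F=Q[(Q[:,2]<zb+.026)]
        s=least_squares(lambda p:np.hypot(F[:,0]-p[0],F[:,1]-p[1])-.0245,F[:,:2].mean(0),loss="soft_l1",f_scale=.001).x
        print(n,round(r["p"],2),len(Q),"zmin",Q[:,2].min(),zb,"foot",s,"minus ee",s-e[:2],zb-e[2])
    if n=="side": save(im,"s%d.png"%(o["t"]*100))
E
python3 pest.py; ls pics
```

```text
[ 0.5892 -0.2587  0.2692] 0.353146852729692 [ 0.46   -0.1091 -1.8637] 7.55
side 0.71 591 zmin 0.1782789782469747 0.18083940770820708 foot [ 0.5897 -0.2574] minus ee [0.0006 0.0013] -0.08839044686584549
a.png
crop.png
s755.png
side.png
top.png
w1.png
```

```bash
python3 go.py "[.440,.2345,.24]"
```

```text
units [ 8.6611 14.8191  0.9472] ee [ 0.5888 -0.2585  0.268 ] q [-0.0008  0.1176  0.9931  0.0001] j [-0.1481  0.4868  0.7404  1.5081 -0.3353  1.2787  1.9667] t 7.75 F [ 0.3132 -0.2043 -1.3457]
```

View pics/s755.png

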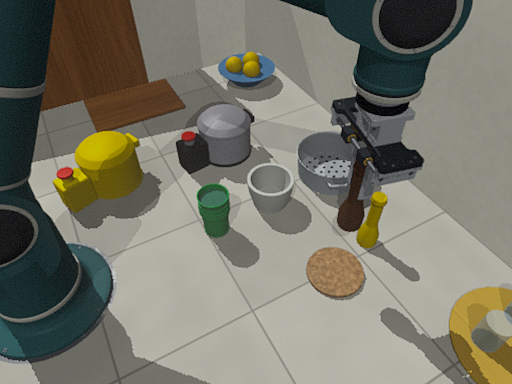

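The pestle hangs upright in the gripper (350,200), the mat is free (335,272), and nothing else has moved. I'll carry it above the button at this height.

Call:
carry_out(slide=[[0.2,0.4,0],[0.48,0.82,0],[0.48,0.82,0],[0.48,0.82,0],[0.48,0.82,0],[0.48,0.82,0],[0.48,0.82,0],[0.48,0.82,0],[0.48,0.82,0],[0.48,0.82,0],[0.48,0.82,0],[0.48,0.82,0],[0.48,0.82,0],[0.48,0.82,0],[0.48,0.82,0],[0.48,0.82,0],[0.48,0.82,0],[0.48,0.82,0],[0.3,0.48,0],[0,0,0]], dr=[[0,0,0],[0,0,0],[0,0,0],[0,0,0],[0,0,0],[0,0,0],[0,0,0],[0,0,0],[0,0,0],[0,0,0],[0,0,0],[0,0,0],[0,0,0],[0,0,0],[0,0,0],[0,0,0],[0,0,0],[0,0,0],[0,0,0],[0,0,0]])

```text
t: 9.75
ee_pos: [0.4387, 0.2368, 0.2686]
orientation: [-0.0, 0.116, 0.993, -0.0]
ft_force: [0.3, 0.0, -1.7]
gripper_width: 0.352
gripper_force: 30.0
```

```bash
python3 pest.py; python3 go.py "[.440,.2345,.203]"
```

```text
[0.4387 0.2368 0.2686] 0.35207974298478434 [ 0.2627  0.022  -1.6893] 9.75
side 0.65 398 zmin 0.1771810506708792 0.17978715554120453 foot [0.4379 0.2385] minus ee [-0.0008  0.0018] -0.08876890252704248
units [0.0211 0.029  2.1996] ee [0.4404 0.2335 0.269 ] q [-0.      0.118   0.993  -0.0001] j [-1.0261  0.1373  0.5282  1.8569 -0.0749  1.1671  0.8616] t 9.95 F [-0.0265 -0.2308 -1.9276]
```

Call:
carry_out(slide=[[0.02,0.03,0.4],[0,0,0.6],[0,0,0.6],[0,0,0.4],[0,0,0.2],[0,0,0.2],[0,0,0.2],[0,0,0.1],[0,0,0.1],[0,0,0]], dr=[[0,0,0],[0,0,0],[0,0,0],[0,0,0],[0,0,0],[0,0,0],[0,0,0],[0,0,0],[0,0,0],[0,0,0]])

```text
t: 10.95
ee_pos: [0.4402, 0.2354, 0.1851]
orientation: [0.0, 0.118, 0.993, 0.0]
ft_force: [-0.1, -0.5, -1.1]
gripper_width: 0.357
gripper_force: 30.0
```

```bash
python3 pest.py; python3 go.py "[.440,.2345,.183]"
```

```text
[0.4402 0.2354 0.1851] 0.3574621560047124 [-0.0778 -0.5457 -1.1039] 10.95
side 0.67 346 zmin 0.08656908953098508 0.09452129584214274 foot [0.4409 0.2369] minus ee [0.0007 0.0015] -0.09054238444681485
units [-0.0048 -0.0261  0.0716] ee [0.44   0.2353 0.1851] q [0.     0.1176 0.9931 0.    ] j [-1.0003  0.2343  0.5159  1.9575 -0.1379  0.9838  0.9155] t 11.15 F [ 0.116   0.8724 -2.0836]
```

Call:
carry_out(slide=[[0,0,0.05],[0,0,0.05],[0,0,0.05],[0,0,0]], dr=[[0,0,0],[0,0,0],[0,0,0],[0,0,0]])

```text
t: 11.55
ee_pos: [0.4426, 0.2368, 0.1836]
orientation: [0.002, 0.118, 0.993, 0.002]
ft_force: [-2.9, 0.1, 37.4]
gripper_width: 0.354
gripper_force: 30.0
```

View pics/s1095.png

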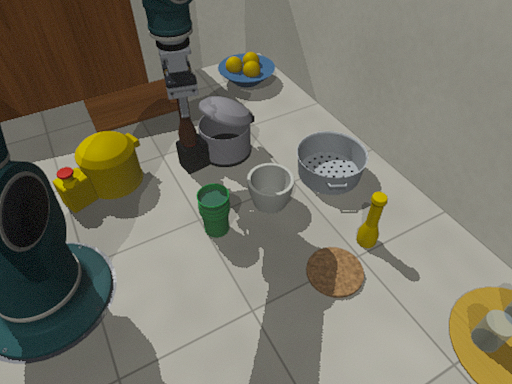

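The picture shows the lid swung open (225,110) with the pestle on the button (190,140). The 37 N reading means the button is bottomed. I'll lift off and check the lid and the grip.

Call:
carry_out(slide=[[0,0,-0.15],[0,0,-0.3],[0,0,-0.6],[0,0,-0.8],[0,0,-0.8],[0,0,-0.3],[0,0,0],[0,0,0]], dr=[[0,0,0],[0,0,0],[0,0,0],[0,0,0],[0,0,0],[0,0,0],[0,0,0],[0,0,0]])

```text
t: 12.35
ee_pos: [0.4396, 0.2352, 0.2681]
orientation: [-0.0, 0.118, 0.993, -0.0]
ft_force: [-0.4, -1.0, -2.4]
gripper_width: 0.349
gripper_force: 30.0
```

```bash
python3 pest.py; python3 go.py "[.5855,-.2585,.269]"
python3 - <<'E'
from h import *
im=bot.get_image("side");P=pts(im);c=cv2.imread("pics/%s"%sorted(__import__("os").listdir("pics"))[0])
cv2.imwrite("pics/lid.png",cv2.resize(im["color"][60:190,140:290,::-1],(690,598)))
for r in bot.masks_of("button_top",im):
    Q=P[r["region"]&(im["range_z"]>0)]; print(r["p"],r["uv"],np.percentile(Q,[50,95],0))
E
```

```text
[0.4396 0.2352 0.2681] 0.34853330678557015 [-0.4201 -0.9662 -2.3634] 12.35
side 0.87 395 zmin 0.1774390613043848 0.18045632814196924 foot [0.438  0.2346] minus ee [-0.0017 -0.0006] -0.08769147881408626
units [ -8.5682 -14.8633  -0.0134] ee [0.4397 0.2351 0.2682] q [-0.0004  0.1176  0.9931 -0.0006] j [-1.0293  0.1392  0.5284  1.8568 -0.0757  1.1668  0.8597] t 12.55 F [-0.8585  0.3922 -1.6717]
0.61 [67.5, 175.7] [[0.11862208 0.24306025 0.11047893]
 [0.13433925 0.26788377 0.11353358]]
```

View pics/lid.png

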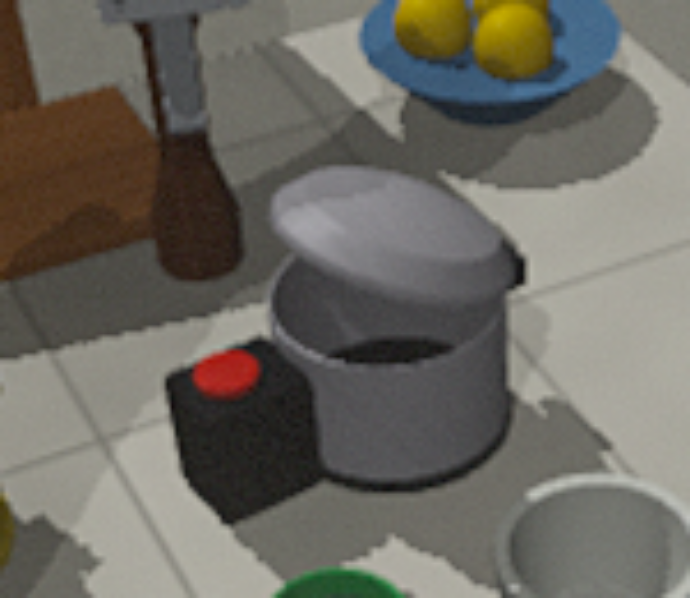

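The button is home (225,373 in the crop) and the lid stays open (390,230) with the pestle lifted off. I'll carry it back to the mat, slightly higher to clear the lid.

Call:
carry_out(slide=[[0,0,-0.5],[-0.2,-0.45,-0.5],[-0.48,-0.83,0],[-0.48,-0.83,0],[-0.48,-0.83,0],[-0.48,-0.83,0],[-0.48,-0.83,0],[-0.48,-0.83,0],[-0.48,-0.83,0],[-0.48,-0.83,0],[-0.48,-0.83,0],[-0.48,-0.83,0],[-0.48,-0.83,0],[-0.48,-0.83,0],[-0.48,-0.83,0],[-0.48,-0.83,0],[-0.48,-0.83,0],[-0.48,-0.83,0],[-0.48,-0.83,0],[-0.2,-0.3,0]], dr=[[0,0,0],[0,0,0],[0,0,0],[0,0,0],[0,0,0],[0,0,0],[0,0,0],[0,0,0],[0,0,0],[0,0,0],[0,0,0],[0,0,0],[0,0,0],[0,0,0],[0,0,0],[0,0,0],[0,0,0],[0,0,0],[0,0,0],[0,0,0]])

```text
t: 14.65
ee_pos: [0.5853, -0.2609, 0.2985]
orientation: [-0.0, 0.119, 0.993, -0.001]
ft_force: [-0.6, -0.6, -1.9]
gripper_width: 0.354
gripper_force: 30.0
```

Call:
carry_out(slide=[[0,0,0],[0,0,0],[0,0,0.6],[0,0,0.8],[0,0,0.8],[0,0,0.8],[0,0,0.8],[0,0,0.8],[0,0,0.6],[0,0,0.4],[0,0,0],[0,0,0]], dr=[[0,0,0],[0,0,0],[0,0,0],[0,0,0],[0,0,0],[0,0,0],[0,0,0],[0,0,0],[0,0,0],[0,0,0],[0,0,0],[0,0,0]])

```text
t: 15.85
ee_pos: [0.586, -0.2578, 0.1319]
orientation: [0.0, 0.117, 0.993, -0.0]
ft_force: [0.1, 0.2, -1.4]
gripper_width: 0.355
gripper_force: 30.0
```

```bash
python3 pest.py; python3 go.py "[.5865,-.2585,.101]"
```

```text
[ 0.586  -0.2578  0.1319] 0.3547257364960202 [ 0.0829  0.197  -1.4026] 15.85
side 0.8 417 zmin 0.046065222276821305 0.04827386838707035 foot [ 0.5846 -0.2584] minus ee [-0.0014 -0.0006] -0.08361598901861872
units [-0.0176 -0.0053  1.032 ] ee [ 0.586  -0.2582  0.132 ] q [ 0.0006  0.1176  0.9931 -0.0001] j [-0.1316  0.6175  0.7127  1.6586 -0.4557  1.0369  2.0612] t 16.05 F [-0.3092  0.2943 -1.4082]
```

Call:
carry_out(slide=[[0,0,0.3],[0,0,0.25],[0,0,0.15],[0,0,0.1],[0,0,0.05],[0,0,0.05],[0,0,0]], dr=[[0,0,0],[0,0,0],[0,0,0],[0,0,0],[0,0,0],[0,0,0],[0,0,0]])

```text
t: 16.75
ee_pos: [0.5856, -0.2582, 0.104]
orientation: [-0.0, 0.118, 0.993, -0.0]
ft_force: [-0.3, 1.2, -2.3]
gripper_width: 0.356
gripper_force: 30.0
```

Call:
carry_out(slide=[[0,0,0.04],[0,0,0.04],[0,0,0]], dr=[[0,0,0],[0,0,0],[0,0,0]])

```text
t: 17.05
ee_pos: [0.5856, -0.2581, 0.1016]
orientation: [-0.0, 0.118, 0.993, -0.0]
ft_force: [0.1, 1.0, -1.4]
gripper_width: 0.356
gripper_force: 30.0
```

Call:
carry_out(slide=[[0,0,0.02],[0,0,0.02],[0,0,0]], dr=[[0,0,0],[0,0,0],[0,0,0]])

```text
t: 17.35
ee_pos: [0.5856, -0.2582, 0.1005]
orientation: [0.0, 0.118, 0.993, -0.0]
ft_force: [-0.3, -0.2, -1.8]
gripper_width: 0.356
gripper_force: 30.0
```

Call:
carry_out(slide=[[0,0,0.02],[0,0,0.01],[0,0,0]], dr=[[0,0,0],[0,0,0],[0,0,0]])

```text
t: 17.65
ee_pos: [0.5861, -0.2586, 0.1003]
orientation: [0.001, 0.118, 0.993, -0.0]
ft_force: [-0.4, -0.2, 7.2]
gripper_width: 0.353
gripper_force: 30.0
```

Call:
carry_out(slide=[[0,0,0],[0,0,0],[0,0,0],[0,0,0],[0,0,0],[0,0,0],[0,0,0],[0,0,0]], dr=[[0,0,0],[0,0,0],[0,0,0],[0,0,0],[0,0,0],[0,0,0],[0,0,0],[0,0,0]], fingers=1)

```text
t: 18.45
ee_pos: [0.5856, -0.2582, 0.0996]
orientation: [-0.0, 0.118, 0.993, -0.0]
ft_force: [0.5, -0.4, -0.0]
gripper_width: 0.985
gripper_force: 0.0
```

Call:
carry_out(slide=[[0,0,-0.2],[0,0,-0.4],[0,0,-0.8],[0,0,-0.8],[0,0,-0.8],[0,0,-0.8],[0,0,-0.8],[0,0,-0.8],[0,0,-0.6],[0,0,0],[0,0,0]], dr=[[0,0,0],[0,0,0],[0,0,0],[0,0,0],[0,0,0],[0,0,0],[0,0,0],[0,0,0],[0,0,0],[0,0,0],[0,0,0]])

```text
t: 19.55
ee_pos: [0.5855, -0.2582, 0.28]
orientation: [0.0, 0.118, 0.993, 0.0]
ft_force: [-1.1, 0.1, 0.1]
gripper_width: 1.001
gripper_force: 0.0
```

Run:
```python
from h import *
save(bot.get_image("side"),"end.png")
```

```text
(no output)
```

View pics/end.png

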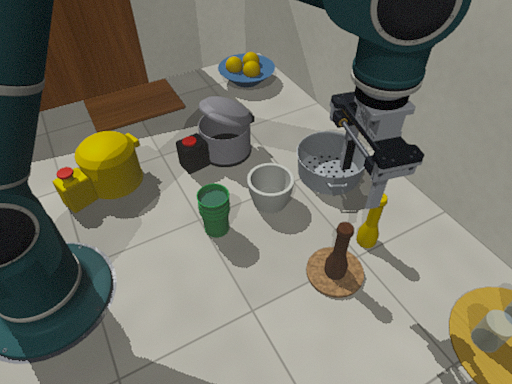

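The pestle stands upright on the mat (340,255). The lid is open (225,110), the button is down (189,142), and the mortar, cups and steamer are where they were. The gripper is clear.

```bash
python3 -c "
from station import bot
print(bot.job_done())"
```

```text
the job is handed in; nothing more can be done
None
```

The job is done and handed in at about 20 s of the 54 s allowed: the button is down, the lid stays open, and the pestle is set down upright on its mat and released; the final side picture shows the mortar, cups and steamer undisturbed.

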